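# Start the tyre inflator from its console

### The arm

A 7-joint arm with a two-finger parallel gripper is mounted at the origin on the work surface. World frame = base frame: x ahead of the robot, y to its left, z up, the work surface at z = 0. Lengths are in m, angles in rad, forces in N, time in s.
With the tool pointing down it reaches from about 0.4 to 0.85 m from the base axis. Payload 10.4 kg.
Tool frame: the origin (TCP) lies at the very end of the fingers, on their centre line; the grasp point (between the pads) lies r.grasp_offset behind it (r.grasp_offset is the distance from the TCP to the grasp point, in m); z points along the fingers, y is the direction in which the jaws open and shut (so a half turn about z gives the same grasp; the last joint's range is limited). The gripper opens to 87 mm and grips with 3 to 60 N. Pads are 19 mm wide; open, the fingers measure 117 mm over their backs; the gripper's body (75 mm by 190 mm) begins 51 mm behind the grasp point.
Start: joints at [-1.226, 0.332, -0.065, 1.46, 0.022, 1.35, -0.088], TCP at [0.225, 0.583, 0.184] pointing down, gripper open.
Joint ranges: [-2.6, 2.6], [-0.5, 2.12], [-1.47, 1.34], [0.16, 2.42], [-1.27, 4.41], [0.06, 2.06], [-2.6, 2.6]. Speed limits (rad/s): [2.22, 2.22, 2.79, 2.79, 3.14, 3.14, 3.14].

### API

Orientations are given as a unit quaternion [x, y, z, w].
In Python, from bench import read_state, cams, job, r gives the robot as it stands. The module is installed in compiled form; this text tells all that it offers.
- The arm moves only by the tool arm_command, never from a script. Its argument "increments" is a list of rows, each an object of numbers: "gripper": the opening in per cent of the stroke, from 0 (shut) to 100 (fully open); "dx", "dy", "dz": the shift along the tool's x, y, z in m; "spin": the turn about the tool's z in degrees. In form: [{"gripper": .., "dx": .., "dy": .., "dz": .., "spin": ..}, ...]. A call has exactly 8 rows; each row shifts and turns the commanded pose from where the row before left it, along the tool's axes as they then stand; what a row does not reach is not made up. A row lasts 1/8 s, in which the tool goes at most 62.5 mm and 10.7 degrees, less where a joint would pass 70% of its speed; a pose out of reach is approached as far as the arm can. A call with a gripper value outside its range is refused whole. The fingers move at their own pace and stop on an object; "grip_force" is the grip in N (left out, the last holds). Time passes only in rows, so rows that do not move let the fingers close, or fill a call up. It gives the time, the measured TCP pose, the force and the opening at its end, in the units of the state.
- read_state(): the state, without advancing time (a new reading comes with each control period).
- cams.camera(name): name is "scene" or "top"; returns the picture (480x640x3 uint8, red, green, blue); there is no depth.
- cams.camera_info(name): a dict with "K" (3x3 intrinsics, pixels), "rvec" (rotation vector, rad) and "tvec" (3), from world to camera coordinates, as OpenCV has them. Camera axes: x right, y down, z forward; pixel columns grow to the right and rows downward; lengths in m; the calibration is good to about 2 mm. A picture is of the moment at which its call begins. camera_info takes no time and is no camera call.
- job.close_job(): hands the job in, once; it reports no verdict.
The state is a dict: "time": time; "joint_positions": joint angles; "joint_vel": joint speeds; "joint_torque": joint torques, N m; "ee_pos": TCP position; "eef_rot": TCP orientation; "ft_force": force on the tool from outside, world axes, zero at the start; "torque": the same for the moment, N m; "width": finger opening in m.
Only numpy, scipy, OpenCV 4.12 (cv2) and the standard library are available. Lean on these libraries where they do the work, as an engineer would, in place of code of your own. Each camera call takes 0.05 s, during which the arm holds its last target.

### The job

Start the tyre inflator on the bench: press down the raised half of its power rocker until it is fully tipped over, then press the square key fully down so that it stays down, then press the long bar fully down, keep it down for two seconds and let it come back up. Press only; do not press the round mushroom button (it dumps the air) and leave the bottle, the gauge, the socket and the tray of weights where they stand.

Things in the scene. Friction and masses are not known exactly. Their poses are not given: they have to be found in the camera images.
- console: Flat red sheet-metal box with a bare metal top plate, fixed to the bench, 210 mm deep (its x) by 340 mm wide (its y), top 70 mm above the bench. Origin: centre of its underside; x points away from the robot at yaw 0, y to the left, z up. Four controls stand on it in a row along its y, 77 mm apart, 20 mm to the -x side of its middle, in any order; each is turned like the console. All four have light grey caps on black housings that stand 10 to 14 mm above the top plate.
- rocker_press (a point): Press point on the upper face of the power rocker's raised half, 27 mm from the pivot. The rocker is a shallow V of two flat halves, each 42 mm long (console x), 40 mm wide, pivoting about console y 88 mm above the bench. At the start its +x half slopes up and outward (0.4 rad), the other is level; tipped, the pressed half is level. This point sinks with it from 98 to 88 mm.
- rocker (a joint): Tilt of the power rocker, rad: 0 to 0.05 = off (as at the start), 0.4 = fully tipped over, on. It stays where it is left; about 3 N at the press point moves it.
- key_top (a point): Centre of the top face of the square key, a cap 36 by 36 mm, top face 96 mm above the bench at rest, travel 7 mm. Moves with the key.
- key (a joint): How far the square key is pressed, m: 0 to 0.001 up, 0.007 fully down. It moves at about 4 N and stays where it is left.
- bar_top (a point): Centre of the top face of the long start bar, a cap 98 mm (console x) by 28 mm (console y), top face 96 mm above the bench at rest, travel 7 mm. Moves with the bar.
- bar (a joint): How far the long bar is pressed, m: 0 up, 0.007 fully down. A spring brings it back: 1.5 N to start, 5 N fully down.
- dump_top (a point): Centre of the top face of the round mushroom button, 44 mm across, top face 96 mm above the bench at rest, travel 7 mm, sprung. Not to be pressed. Moves with the button.
- dump (a joint): How far the round mushroom button is pressed, m: 0 up, 0.007 fully down.
- bottle: Loose upright spray bottle, 68 mm across, 185 mm tall, left of the console. Origin: centre of its underside.
- gauge: Loose tyre pressure gauge lying face up, 68 mm across, 25 mm thick, with a 60 mm brass stem, right of the console. Origin: centre of its underside.
- socket: Loose dark steel wheel-nut socket standing upright, 34 mm across, 78 mm tall, between robot and console. Origin: centre of its underside.
- weights: Loose steel tray of balance weights, 110 by 80 by 35 mm, beyond the console. Origin: centre of its underside.

How it is judged:
On the way, in this order (a step that is already met when the one before it is completed fails the run):
1. the power rocker is fully tipped over (value of joint rocker above 0.33 rad), for 0.1 s.
2. the square key is fully down (value of joint key above 0.0055 m), for 0.1 s.
3. the long bar is kept fully down for at least 1.5 s (value of joint bar above 0.005 m), for 1.5 s.
At the end, for the whole second after the job is handed in: The rocker is tipped over (above 0.33 of 0.4 rad), the square key stays down (above 5.5 of 7 mm), the long bar and the mushroom button are up (within 1 mm), and nothing is touched (value of joint rocker above 0.33 rad and value of joint key above 0.0055 m and value of joint each of bar, dump below 0.001 m).
It fails at once if the square key is pressed (over 4 mm) before the rocker is tipped over (value of joint key above 0.004 m and value of joint rocker below 0.33 rad).
It fails at once if the long bar is pressed (over 4 mm) before the square key is down (value of joint bar above 0.004 m and value of joint key below 0.0055 m).
It fails at once if the mushroom button is pressed (over 2.5 mm) (value of joint dump above 0.0025 m).
It fails at once if a bystander is shoved, lifted or carried more than 15 mm (distance of any of bottle, gauge, socket, weights from where it was at the start of the episode above 0.015 m).
It fails at once if a bystander is tipped over (angle between any of bottle, gauge, socket, weights's own z axis and vertical above 0.35 rad).
It also fails if it takes over 43 s, if anything falls off the work surface, if the arm or the gripper's body presses on something with over 40 N, if the wrist force passes 120 N, or if a joint passes its speed limit or range.

## Working session

There is one attempt and no reset: what is moved stays moved. The work goes in short steps, Python scripts to look and compute and a tool call to move; the robot and the scene stay as the last step left them, time stands still between calls to the robot, and variables do not carry over. Pictures are saved under pics/ and viewed, and the job is handed in when it is done.

Besides the shell and the picture viewer there is one more tool, called after "Call:" by a JSON object that holds its "api" and its "payload", one argument or row to a line. arm_command: Moves the arm, as the interface text tells. Its arguments: {"type":"object","properties":{"increments":{"type":"array","items":{"type":"object","properties":{"gripper":{"type":"number"},"dx":{"type":"number"},"dy":{"type":"number"},"dz":{"type":"number"},"spin":{"type":"number"}}}},"grip_force":{"type":"number"}},"required":["increments"]}

```bash
mkdir -p pics
python3 - <<'E'
from bench import read_state, cams, job, r
import cv2
for n in("scene","top"):
    cv2.imwrite(f"pics/{n}0.png",cams.camera(n)[:,:,::-1]); print(n,cams.camera_info(n))
s=read_state();print({k:s[k] for k in("time","ee_pos","eef_rot","ft_force","width")},r.grasp_offset)
E
```

```text
scene {'K': array([[556.34853786,   0.        , 331.47055208],
       [  0.        , 556.34853786, 245.69836662],
       [  0.        ,   0.        ,   1.        ]]), 'rvec': array([ 2.28368241,  0.82563246, -0.30033688]), 'tvec': array([-0.46054973, -0.23317498,  1.36725514])}
top {'K': array([[537.44935129,   0.        , 321.4356633 ],
       [  0.        , 537.44935129, 231.59782626],
       [  0.        ,   0.        ,   1.        ]]), 'rvec': array([ 2.13909136, -2.15325264,  0.20777135]), 'tvec': array([0.00257007, 0.58545623, 1.09829233])}
{'time': 0.1, 'ee_pos': array([0.22459161, 0.58283829, 0.18333664]), 'eef_rot': array([ 1.82851262e-01,  9.83140380e-01, -6.34030002e-04, -8.38564992e-05]), 'ft_force': array([-0.2355313 , -0.11941985,  0.05425068]), 'width': 0.08719935121214259} 0.0187
```

View pics/top0.png

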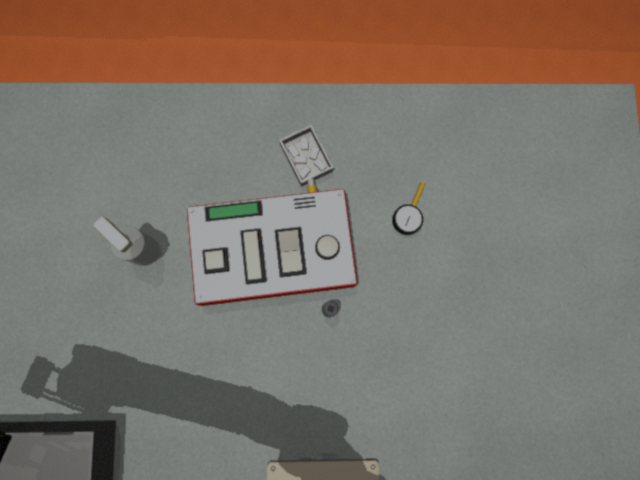

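View pics/scene0.png

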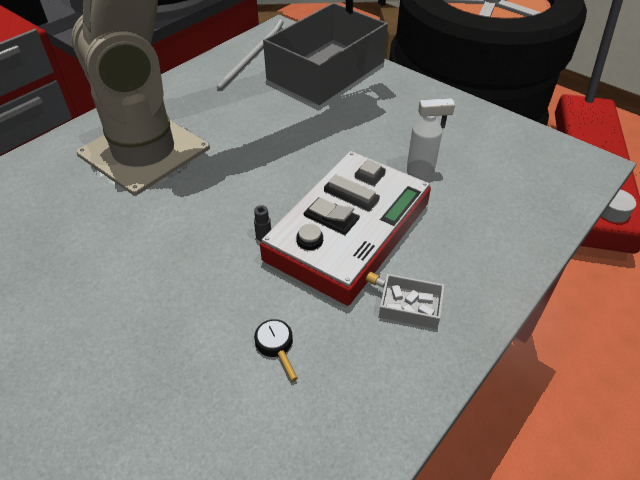

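The top view shows the key at (215,260), the bar at (253,256), the rocker at (290,251) with its raised half towards the image top, and the mushroom at (327,246). The bottle is at about (125,240) and the socket at (331,308). Next I'll measure these.

```bash
cat > h.py <<'E'
import numpy as np, cv2
from bench import read_state, cams, job, r
def ray(n,uv,z):
    c=cams.camera_info(n);R=cv2.Rodrigues(c["rvec"])[0];t=c["tvec"].ravel()
    o=-R.T@t; d=R.T@np.linalg.solve(c["K"],[uv[0],uv[1],1]); return o+d*(z-o[2])/d[2]
def proj(n,P):
    c=cams.camera_info(n);return cv2.projectPoints(np.float64(P).reshape(-1,1,3),c["rvec"],c["tvec"],c["K"],None)[0].reshape(-1,2)
E
python3 - <<'E'
from h import *
im=cv2.imread("pics/top0.png")
hsv=cv2.cvtColor(im,cv2.COLOR_BGR2HSV)
for p in [(215,260),(253,256),(290,240),(290,262),(327,246),(235,280),(310,280)]: print(p,im[p[1],p[0]],hsv[p[1],p[0]])
# caps: warm grey (R>B), inside console
b=im.astype(int)
m=((b[:,:,2]-b[:,:,0]>5)&(b[:,:,2]>110)&(b[:,:,2]-b[:,:,0]<60)).astype(np.uint8)
m[:190]=0;m[305:]=0;m[:,:190]=0;m[:,355:]=0
for i in range(1,(cc:=cv2.connectedComponentsWithStats(m,connectivity=4))[0]):
    st=cc[2][i]
    if st[4]>100:
        c=cv2.minAreaRect(np.argwhere(cc[1]==i)[:,::-1].astype(np.float32))
        print(st,cc[3][i],c,ray("top",cc[3][i],.096).round(4))
# plate
pm=((b.min(2)>150)&(b.max(2)-b.min(2)<30)).astype(np.uint8)
pm[:185]=0;pm[310:]=0;pm[:,:180]=0;pm[:,365:]=0
pm=cv2.morphologyEx(pm,cv2.MORPH_CLOSE,np.ones((3,3)))
cs=max(cv2.findContours(pm,0,2)[0],key=cv2.contourArea)
rc=cv2.minAreaRect(cs);bx=cv2.boxPoints(rc);W=np.array([ray("top",p,.07) for p in bx]);print(rc,W.round(4),W.mean(0))
for i in range(4):
    d=W[(i+1)%4]-W[i];print(np.linalg.norm(d),np.degrees(np.arctan2(d[1],d[0])))
E
```

```text
(215, 260) [153 163 161] [ 36  16 163]
(253, 256) [154 164 162] [ 36  16 164]
(290, 240) [134 144 145] [ 27  19 145]
(290, 262) [151 160 162] [ 25  17 162]
(327, 246) [152 161 162] [ 27  16 162]
(235, 280) [165 164 162] [100   5 165]
(310, 280) [166 164 162] [105   6 166]
[190 190 149  18 356] [260.2752809  198.30898876] ((263.9044494628906, 197.18768310546875), (4.439967632293701, 148.85574340820312), 83.2901611328125) [0.6477 0.1255 0.096 ]
[278 230  24  42 781] [289.8681178 250.6837388] ((289.846435546875, 250.69454956054688), (40.48548889160156, 19.395647048950195), 83.2901611328125) [0.5385 0.0644 0.096 ]
[244 231  16  40 472] [251.46610169 248.94067797] ((251.53048706054688, 250.27438354492188), (38.209312438964844, 13.362215995788574), 83.6598129272461) [0.5425 0.1422 0.096 ]
[190 235 165  70 347] [237.50144092 283.75216138] ((262.8569641113281, 290.2386474609375), (170.88006591796875, 65.09828186035156), 16.313852310180664) [0.4722 0.1692 0.096 ]
[317 236  21  21 312] [327.56730769 245.27564103] ((327.0, 246.0), (20.0, 20.0), 90.0) [ 0.5492 -0.0123  0.096 ]
[205 250  18  19 232] [212.84913793 257.68534483] ((213.96534729003906, 259.1534423828125), (17.214143753051758, 17.413150787353516), 84.2894058227539) [0.5251 0.2197 0.096 ]
((269.822509765625, 245.49147033691406), (94.17404174804688, 159.72198486328125), 83.2901611328125) [[ 0.6332  0.285   0.07  ]
 [ 0.6727 -0.0487  0.07  ]
 [ 0.4741 -0.0684  0.07  ]
 [ 0.4384  0.2562  0.07  ]] [0.55461053 0.10602488 0.07      ]
0.33599780442212096 -83.26027432460421
0.19949893559702292 -174.34611435684943
0.32654504042598387 96.27934290051489
0.1969212987163559 8.393389924269263
```

Run:
```python
from h import *
im=cv2.imread("pics/top0.png");g=im.max(2)
roi=np.zeros_like(g);roi[224:290,198:345]=1
br=((g>110)&(roi>0)).astype(np.uint8)
cc=cv2.connectedComponentsWithStats(br,connectivity=4)
C={}
for i in range(1,cc[0]):
    st=cc[2][i]
    if 150<st[4]<1500:
        c=cv2.minAreaRect(np.argwhere(cc[1]==i)[:,::-1].astype(np.float32))
        P=ray("top",c[0],.096 if st[4]<700 or c[1][0]>35 else .096);print(st,c,cc[3][i].round(1),ray("top",cc[3][i],.096).round(4))
# console plate hull, tested vs gray bench
hs=cv2.cvtColor(im,cv2.COLOR_BGR2HSV)
big=cv2.resize(im[180:320,170:380],None,fx=3.5,fy=3.5,interpolation=cv2.INTER_CUBIC);cv2.imwrite("pics/z.png",big)
```

```text
[278 230  24  42 782] ((289.846435546875, 250.69454956054688), (40.48548889160156, 19.395647048950195), 83.2901611328125) [289.9 250.7] [0.5385 0.0645 0.096 ]
[244 231  17  49 638] ((251.96299743652344, 254.8986358642578), (47.526893615722656, 13.451994895935059), 83.9909896850586) [252.  254.9] [0.5303 0.141  0.096 ]
[205 250  19  19 302] ((213.97525024414062, 259.2524719238281), (17.413150787353516, 17.413150787353516), 84.2894058227539) [214.  259.3] [0.5218 0.2174 0.096 ]
```

View pics/z.png

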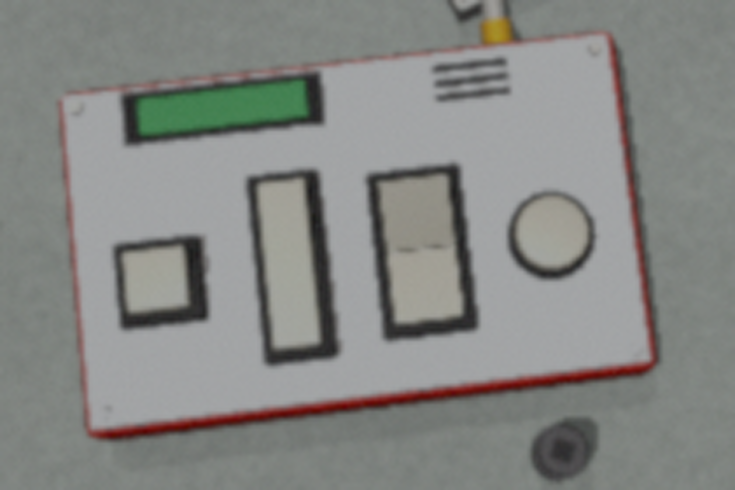

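Zooming in confirms the order from left to right: key, bar, rocker (far half raised), mushroom. The console yaw is about 6.3°. I'll lift, close the fingers and spin so the jaws line up with console x, which also keeps the gripper body away from the bottle.

Call:
{"api": "arm_command", "payload": {
  "increments": [
    {"gripper": 0, "dz": -0.03, "spin": 7.8},
    {"gripper": 0, "dz": -0.03, "spin": 7.8},
    {"gripper": 0, "dz": -0.03, "spin": 7.8},
    {"gripper": 0, "dz": -0.03, "spin": 7.8},
    {"gripper": 0, "spin": 7.8},
    {"gripper": 0, "spin": 7.8},
    {"gripper": 0, "spin": 7.8},
    {"gripper": 0, "spin": 8}
  ],
  "grip_force": 15
}}

```text
validation failed for argument at $.in...
```

```bash
cat > plan.py <<'E'
from h import *
from scipy.spatial.transform import Rotation as Ro
yaw=np.radians(6.3);ex=np.array([np.cos(yaw),np.sin(yaw),0]);ey=np.array([-ex[1],ex[0],0])
bar=np.array([.5303,.141,.096])
T=dict(key=bar+.077*ey,bar=bar,rocker=bar-.077*ey+.025*ex,dump=bar-.154*ey)
E
cat > where.py <<'E'
from plan import *
s=read_state();p=s["ee_pos"];R=Ro.from_quat(s["eef_rot"]).as_matrix()
print("t",s["time"],p.round(4),"y ang",np.degrees(np.arctan2(R[1,1],R[0,1])).round(2),s["ft_force"].round(2),s["width"])
for k,v in T.items(): print(k,v.round(4),"tool delta",(R.T@(v-p)).round(4))
E
python3 where.py
python3 - <<'E'
from plan import *
# cross-check in scene view
im=cv2.imread("pics/scene0.png")
for k,v in T.items():
    v=v.copy(); 
    if k=="rocker": v[2]=.098
    for q in proj("scene",v): cv2.drawMarker(im,tuple(int(round(a)) for a in q),(0,0,255),0,6)
cv2.imwrite("pics/x.png",cv2.resize(im[130:310,240:460],None,fx=3,fy=3))
E
```

```text
t 0.1 [0.2246 0.5828 0.1833] y ang 68.93 [-0.24 -0.12  0.05] 0.08719935121214259
key [0.5219 0.2175 0.096 ] tool delta [-0.4087 -0.2339  0.0877]
bar [0.5303 0.141  0.096 ] tool delta [-0.4441 -0.3023  0.0878]
rocker [0.5636 0.0672 0.096 ] tool delta [-0.5017 -0.3592  0.0878]
dump [ 0.5472 -0.0121  0.096 ] tool delta [-0.5149 -0.439   0.0879]
```

View pics/x.png

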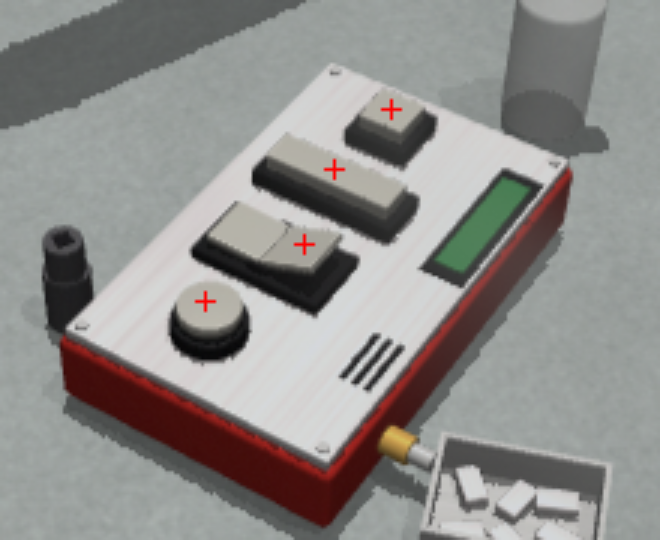

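In the scene view the projected targets sit on the cap centres and on the raised rocker half. The move was refused, so I'll resend it with every field filled in.

Call:
{"api": "arm_command", "payload": {
  "increments": [
    {"gripper": 0, "dx": 0, "dy": 0, "dz": -0.03, "spin": 7.8},
    {"gripper": 0, "dx": 0, "dy": 0, "dz": -0.03, "spin": 7.8},
    {"gripper": 0, "dx": 0, "dy": 0, "dz": -0.03, "spin": 7.8},
    {"gripper": 0, "dx": 0, "dy": 0, "dz": -0.03, "spin": 7.8},
    {"gripper": 0, "dx": 0, "dy": 0, "dz": 0, "spin": 7.8},
    {"gripper": 0, "dx": 0, "dy": 0, "dz": 0, "spin": 7.8},
    {"gripper": 0, "dx": 0, "dy": 0, "dz": 0, "spin": 7.8},
    {"gripper": 0, "dx": 0, "dy": 0, "dz": 0, "spin": 8}
  ],
  "grip_force": 15
}}

```text
time: 1.1
ee_pos: [0.2247, 0.583, 0.3036]
eef_rot: [0.669, 0.744, -0.0, 0.0]
ft_force: [0.2, -0.5, -0.7]
width: 0.015
```

```bash
python3 where.py
```

```text
t 1.1 [0.2247 0.583  0.3036] y ang 6.07 [ 0.18 -0.48 -0.65] 0.01500032469245098
key [0.5219 0.2175 0.096 ] tool delta [-0.3947  0.257   0.2078]
bar [0.5303 0.141  0.096 ] tool delta [-0.4717  0.2573  0.2079]
rocker [0.5636 0.0672 0.096 ] tool delta [-0.5486  0.2826  0.2079]
dump [ 0.5472 -0.0121  0.096 ] tool delta [-0.6257  0.2579  0.208 ]
```

Call:
{"api": "arm_command", "payload": {
  "increments": [
    {"gripper": 0, "dx": -0.04, "dy": 0.02, "dz": 0, "spin": 0},
    {"gripper": 0, "dx": -0.04, "dy": 0.02, "dz": 0, "spin": 0},
    {"gripper": 0, "dx": -0.04, "dy": 0.02, "dz": 0, "spin": 0},
    {"gripper": 0, "dx": -0.04, "dy": 0.02, "dz": 0, "spin": 0},
    {"gripper": 0, "dx": -0.04, "dy": 0.02, "dz": 0, "spin": 0},
    {"gripper": 0, "dx": -0.04, "dy": 0.02, "dz": 0, "spin": 0},
    {"gripper": 0, "dx": -0.04, "dy": 0.02, "dz": 0, "spin": 0},
    {"gripper": 0, "dx": -0.04, "dy": 0.02, "dz": 0, "spin": 0}
  ]
}}

```text
time: 2.1
ee_pos: [0.4195, 0.2814, 0.3038]
eef_rot: [0.667, 0.745, -0.0, -0.0]
ft_force: [0.6, 0.6, -0.2]
width: 0.0005
```

Call:
{"api": "arm_command", "payload": {
  "increments": [
    {"gripper": 0, "dx": -0.04, "dy": 0.02, "dz": 0, "spin": 0},
    {"gripper": 0, "dx": -0.04, "dy": 0.02, "dz": 0, "spin": 0},
    {"gripper": 0, "dx": -0.04, "dy": 0.02, "dz": 0, "spin": 0},
    {"gripper": 0, "dx": -0.04, "dy": 0.02, "dz": 0, "spin": 0},
    {"gripper": 0, "dx": -0.04, "dy": 0.02, "dz": 0.03, "spin": 0},
    {"gripper": 0, "dx": -0.03, "dy": 0.02, "dz": 0.03, "spin": 0},
    {"gripper": 0, "dx": 0, "dy": 0, "dz": 0.04, "spin": 0},
    {"gripper": 0, "dx": 0, "dy": 0, "dz": 0.04, "spin": 0}
  ]
}}

```text
time: 3.1
ee_pos: [0.5635, 0.0669, 0.1624]
eef_rot: [0.667, 0.745, -0.0, -0.0]
ft_force: [-0.5, 0.6, 0.3]
width: 0.0004
```

```bash
python3 where.py
python3 - <<'E'
from h import *
cv2.imwrite("pics/s1.png",cams.camera("scene")[:,:,::-1])
E
```

```text
t 3.1 [0.5635 0.0669 0.1624] y ang 6.27 [-0.48  0.59  0.29] 0.0004070013482159666
key [0.5219 0.2175 0.096 ] tool delta [ 0.1543 -0.0249  0.0664]
bar [0.5303 0.141  0.096 ] tool delta [ 0.0773 -0.0249  0.0664]
rocker [0.5636 0.0672 0.096 ] tool delta [0.0003 0.0002 0.0664]
dump [ 0.5472 -0.0121  0.096 ] tool delta [-0.0767 -0.0248  0.0665]
```

View pics/s1.png

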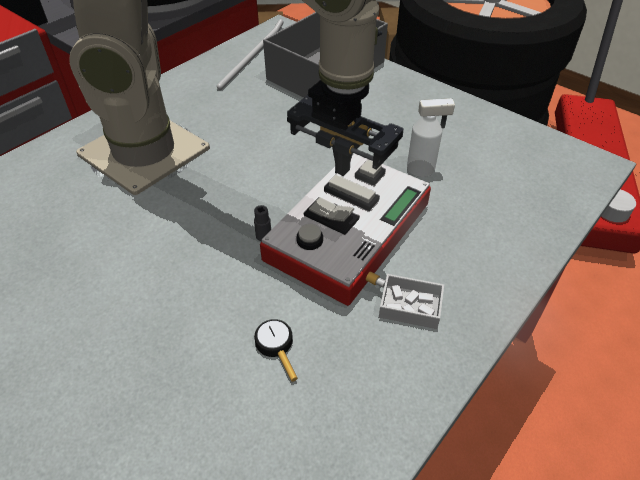

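The fingers are above the rocker's far half at about (345,165), and nothing has been disturbed. I'll press to z of about 0.087.

Call:
{"api": "arm_command", "payload": {
  "increments": [
    {"gripper": 0, "dx": 0, "dy": 0, "dz": 0.03, "spin": 0},
    {"gripper": 0, "dx": 0, "dy": 0, "dz": 0.02, "spin": 0},
    {"gripper": 0, "dx": 0, "dy": 0, "dz": 0.008, "spin": 0},
    {"gripper": 0, "dx": 0, "dy": 0, "dz": 0.005, "spin": 0},
    {"gripper": 0, "dx": 0, "dy": 0, "dz": 0.005, "spin": 0},
    {"gripper": 0, "dx": 0, "dy": 0, "dz": 0.004, "spin": 0},
    {"gripper": 0, "dx": 0, "dy": 0, "dz": 0.002, "spin": 0},
    {"gripper": 0, "dx": 0, "dy": 0, "dz": 0, "spin": 0}
  ]
}}

```text
time: 4.15
ee_pos: [0.5636, 0.0674, 0.0901]
eef_rot: [0.667, 0.745, 0.0, -0.0]
ft_force: [-0.3, 0.7, 0.4]
width: 0.0008
```

Call:
{"api": "arm_command", "payload": {
  "increments": [
    {"gripper": 0, "dx": 0, "dy": 0, "dz": 0.001, "spin": 0},
    {"gripper": 0, "dx": 0, "dy": 0, "dz": 0.001, "spin": 0},
    {"gripper": 0, "dx": 0, "dy": 0, "dz": 0.001, "spin": 0},
    {"gripper": 0, "dx": 0, "dy": 0, "dz": 0, "spin": 0},
    {"gripper": 0, "dx": 0, "dy": 0, "dz": 0, "spin": 0},
    {"gripper": 0, "dx": 0, "dy": 0, "dz": 0, "spin": 0},
    {"gripper": 0, "dx": 0, "dy": 0, "dz": 0, "spin": 0},
    {"gripper": 0, "dx": 0, "dy": 0, "dz": 0, "spin": 0}
  ]
}}

```text
time: 5.15
ee_pos: [0.5636, 0.0674, 0.0871]
eef_rot: [0.667, 0.745, 0.0, -0.0]
ft_force: [-0.6, 0.5, -0.6]
width: 0.0003
```

Run:
```python
from h import *
cv2.imwrite("pics/s2.png",cv2.resize(cams.camera("scene")[100:310,200:460,::-1],None,fx=3,fy=2.8))
print(read_state()["ft_force"],read_state()["ee_pos"],read_state()["joint_torque"])
```

```text
[-0.04924833 -0.09899338  0.16565674] [0.56363283 0.06747207 0.08705136] [ 1.06930907e-03 -4.98546445e+01  6.69081822e+00 -3.55047691e+01
 -5.23915817e-02  4.26763657e-02  3.05415392e-05]
```

View pics/s2.png

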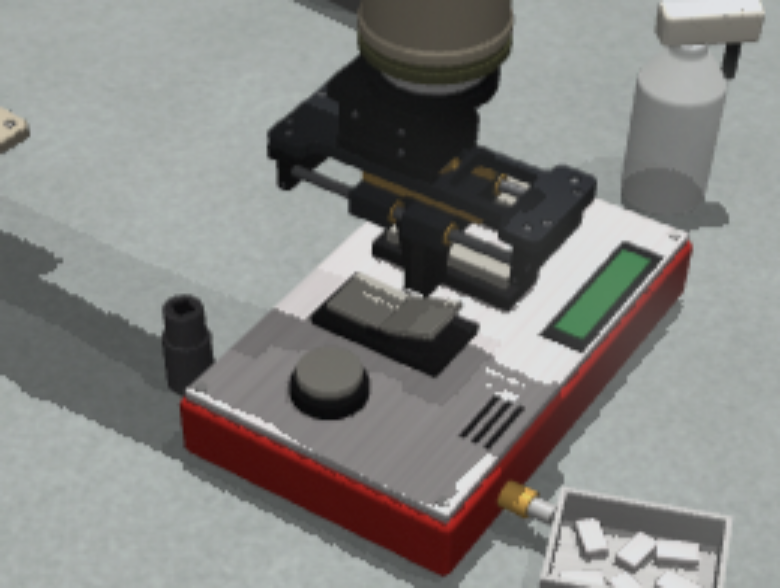

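Run:
```python
from plan import *
a=cams.camera("scene")[:,:,::-1].copy();b=cams.camera("top")[:,:,::-1].copy()
p=read_state()["ee_pos"]; print(proj("scene",p),proj("top",p))
P=T["rocker"]-.025*ex
for nm,q in (("pivot",P*[1,1,0]+[0,0,.088]),("tip level",P*[1,1,0]+.042*ex+[0,0,.088]),("tip up",P*[1,1,0]+.0387*ex+[0,0,.104])): 
  print(nm,proj("scene",q),proj("scene",q+.02*ey),proj("scene",q-.02*ey))
cv2.imwrite("pics/a3.png",cv2.resize(a[180:240,290:370],None,fx=10,fy=10,interpolation=cv2.INTER_NEAREST))
cv2.imwrite("pics/b3.png",cv2.resize(b[180:310,180:370],None,fx=4,fy=4))
```

```text
[[340.87441997 215.29957157]] [[288.55605948 239.1389736 ]]
pivot [[330.23359543 210.08486731]] [[335.67138323 204.33441591]] [[324.68357665 215.9540028 ]]
tip level [[348.07620654 218.41046228]] [[353.40513208 212.49643479]] [[342.63576886 224.44824565]]
tip up [[346.93308567 211.93709345]] [[352.32578437 206.03240761]] [[341.42641709 217.96656955]]
```

View pics/a3.png

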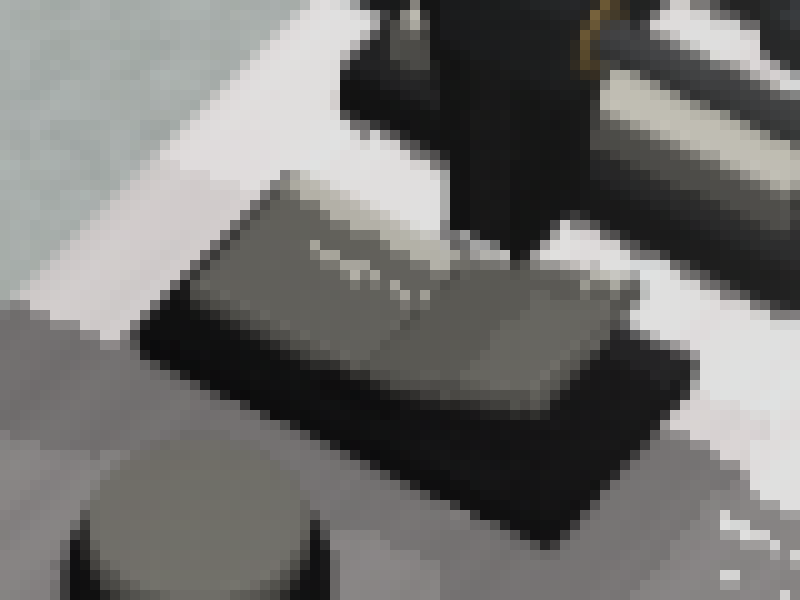

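View pics/b3.png

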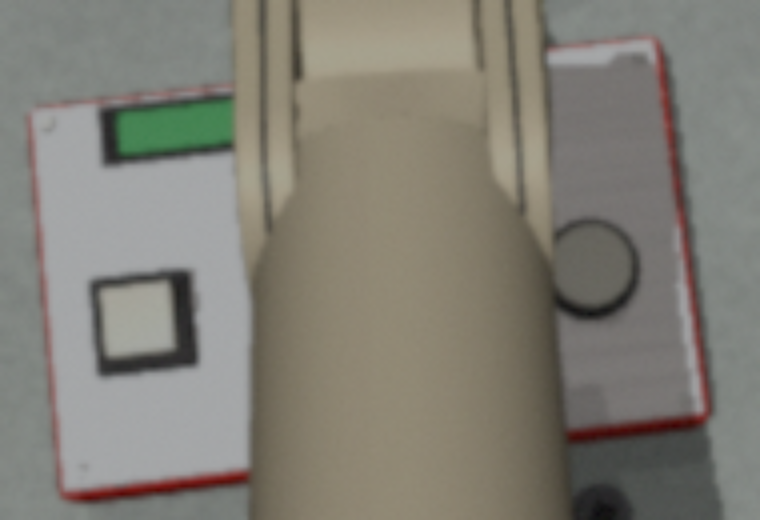

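Run:
```python
from plan import *
im=cv2.imread("pics/s1.png")
p=np.array([.5635,.0669,.1624])
print(proj("scene",p))
q=proj("scene",p)[0];cv2.drawMarker(im,(int(q[0]),int(q[1])),(0,0,255),0,3)
cv2.imwrite("pics/c3.png",cv2.resize(im[90:240,270:470],None,fx=4,fy=4,interpolation=cv2.INTER_NEAREST))
# camera position / direction
c=cams.camera_info("scene");R=cv2.Rodrigues(c["rvec"])[0];print(-R.T@c["tvec"].ravel())
```

```text
[[341.6759129  186.91745085]]
[ 1.03939158 -0.55633569  0.86372391]
```

View pics/c3.png

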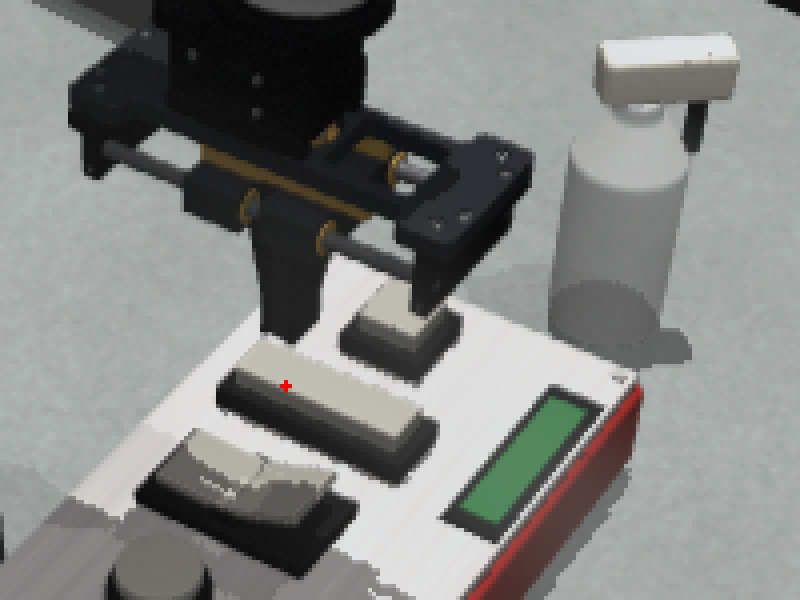

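The tip appears about 12 px higher than the reported TCP projects, and I read almost no force. I'll compare the rocker with its initial view before pressing deeper.

Run:
```python
from plan import *
im=cv2.imread("pics/scene0.png");n=cams.camera("scene")[:,:,::-1]
cv2.imwrite("pics/d3.png",np.hstack([cv2.resize(x[190:250,305:365],None,fx=6.5,fy=6.5,interpolation=cv2.INTER_NEAREST) for x in(im,n)]))
cv2.imwrite("pics/e3.png",cv2.resize(n[0:300,200:500],None,fx=2,fy=2))
```

```text
(no output)
```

View pics/d3.png

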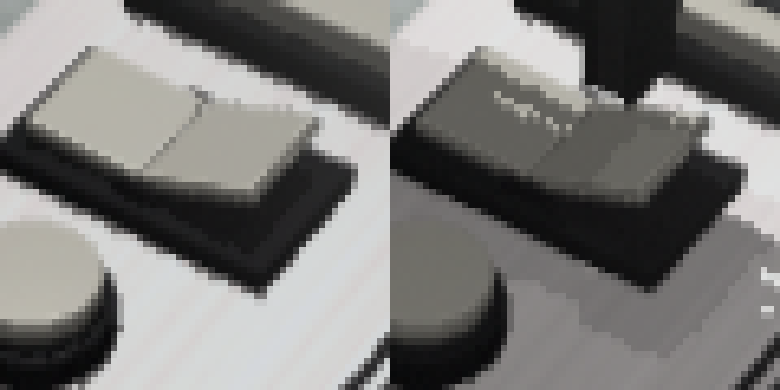

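View pics/e3.png

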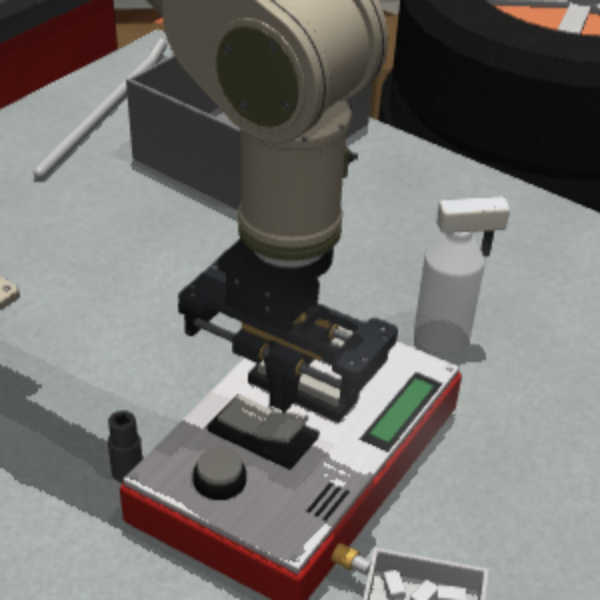

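Run:
```python
from plan import *
p=read_state()["ee_pos"]
for dz in(0,.03,.07,.1,.15,.2,.25,.3): print(dz,proj("scene",p+[0,0,dz]).round(1),proj("scene",p+[-.027*ex[0],.026,dz]).round(1),proj("top",p+[0,0,dz]).round(1))
n=cv2.imread("pics/s2.png");print(n.shape)
g=cams.camera("scene")
for v in (105,110,115,118): print(v,g[v,305:385:2].max(1))
```

```text
0 [[340.9 215.3]] [[338.6 202.4]] [[288.6 239.1]]
0.03 [[341.3 204.3]] [[338.9 191.4]] [[288.  236.9]]
0.07 [[341.8 188.9]] [[339.4 176. ]] [[287.3 233.6]]
0.1 [[342.3 176.8]] [[339.8 163.9]] [[286.7 231. ]]
0.15 [[343.1 155.4]] [[340.5 142.5]] [[285.6 226.3]]
0.2 [[343.9 132.3]] [[341.2 119.5]] [[284.5 221.1]]
0.25 [[344.8 107.4]] [[342.   94.8]] [[283.1 215.3]]
0.3 [[345.8  80.4]] [[342.8  67.9]] [[281.6 208.8]]
(588, 780, 3)
105 [169 159 101 101  99  99  96  88  65  69  71  74  76  77  78  79  80  79
  81  82  82  80  82  81  81  80  80  78  77  75  73  69  65 146 176 176
 173 173 171 173]
110 [170 174 171 171 171 171 156  82  92  80  73  74  76  77  79  79  80  81
  81  82  82  82  82  82  81  80  80  78  77  75  73  70 105 174 174 176
 174 174 178 174]
115 [170 170 173 172 172 168 170  67  49  72  78  99  98  84  79  79  80  81
  82  82  81  82  82  81  81  80  79  79  94 107  85  72  66 178 177 172
 172 172 171 168]
118 [173 174 174 171 172 171 170 161  40  55  50  77  78  84  88 115 113 115
 106 108  99 100 107 114 115 116 110  88  81  77  60  58  42 172 172 170
 171 171 173 174]
```

The wrist axis matches the reported x and y (u about 344.5 against 344.7 predicted). The visible tip sits about 30 mm above the reported z, and the rocker hasn't moved. I'll descend in small steps and watch the force.

Call:
{"api": "arm_command", "payload": {
  "increments": [
    {"gripper": 0, "dx": 0, "dy": 0, "dz": 0.0015, "spin": 0},
    {"gripper": 0, "dx": 0, "dy": 0, "dz": 0.0015, "spin": 0},
    {"gripper": 0, "dx": 0, "dy": 0, "dz": 0.0015, "spin": 0},
    {"gripper": 0, "dx": 0, "dy": 0, "dz": 0.0015, "spin": 0},
    {"gripper": 0, "dx": 0, "dy": 0, "dz": 0.0015, "spin": 0},
    {"gripper": 0, "dx": 0, "dy": 0, "dz": 0.0015, "spin": 0},
    {"gripper": 0, "dx": 0, "dy": 0, "dz": 0.0015, "spin": 0},
    {"gripper": 0, "dx": 0, "dy": 0, "dz": 0.0015, "spin": 0}
  ]
}}

```text
time: 6.4
ee_pos: [0.5636, 0.0674, 0.075]
eef_rot: [0.667, 0.745, 0.0, -0.0]
ft_force: [-0.6, 0.5, -0.7]
width: 0.0005
```

Run:
```python
from plan import *
im=cv2.imread("pics/scene0.png");n=cams.camera("scene")[:,:,::-1];s=read_state();print(s["ee_pos"],s["ft_force"],s["time"])
cv2.imwrite("pics/d4.png",np.hstack([cv2.resize(x[190:250,305:365],None,fx=6.5,fy=6.5,interpolation=cv2.INTER_NEAREST) for x in(im,n)]))
```

```text
[0.56351197 0.0674502  0.07477041] [ 0.49618826  0.45628614 -0.227658  ] 6.45
```

View pics/d4.png

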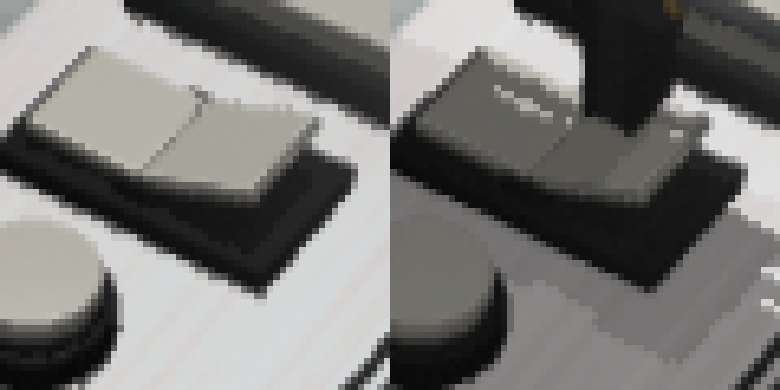

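The finger is in front of the cap now but still hovering above it, at about (628,135) in the crop. I'll keep going down.

Call:
{"api": "arm_command", "payload": {
  "increments": [
    {"gripper": 0, "dx": 0, "dy": 0, "dz": 0.0015, "spin": 0},
    {"gripper": 0, "dx": 0, "dy": 0, "dz": 0.0015, "spin": 0},
    {"gripper": 0, "dx": 0, "dy": 0, "dz": 0.0015, "spin": 0},
    {"gripper": 0, "dx": 0, "dy": 0, "dz": 0.0015, "spin": 0},
    {"gripper": 0, "dx": 0, "dy": 0, "dz": 0.0015, "spin": 0},
    {"gripper": 0, "dx": 0, "dy": 0, "dz": 0.0015, "spin": 0},
    {"gripper": 0, "dx": 0, "dy": 0, "dz": 0.0015, "spin": 0},
    {"gripper": 0, "dx": 0, "dy": 0, "dz": 0.0015, "spin": 0}
  ]
}}

```text
time: 7.45
ee_pos: [0.5636, 0.0675, 0.0629]
eef_rot: [0.667, 0.745, 0.0, -0.0]
ft_force: [0.8, -0.2, -0.3]
width: 0.0002
```

```bash
cat > look.py <<'E'
from plan import *
import sys
u,v=int(sys.argv[2]),int(sys.argv[3])
im=cv2.imread("pics/scene0.png");n=cams.camera("scene")[:,:,::-1];s=read_state();print(s["ee_pos"],s["ft_force"],s["time"])
cv2.imwrite(sys.argv[1],np.hstack([cv2.resize(x[v-30:v+30,u-30:u+30],None,fx=6.5,fy=6.5,interpolation=cv2.INTER_NEAREST) for x in(im,n)]))
E
python3 look.py pics/d5.png 335 220
```

```text
[0.56351898 0.06742703 0.06273821] [ 0.2418662  -0.09151451 -0.46019774] 7.5
```

View pics/d5.png

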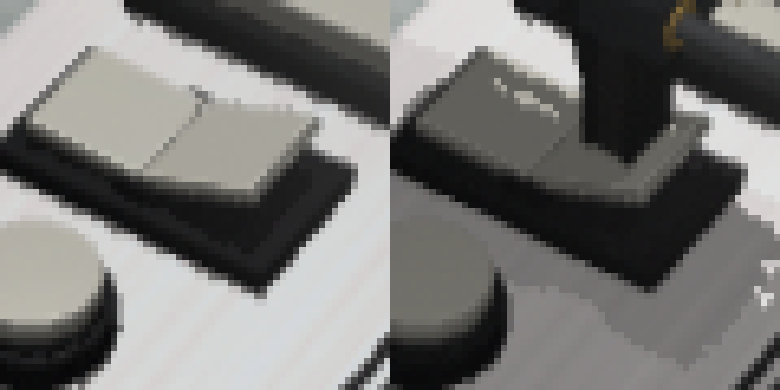

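Call:
{"api": "arm_command", "payload": {
  "increments": [
    {"gripper": 0, "dx": 0, "dy": 0, "dz": 0.001, "spin": 0},
    {"gripper": 0, "dx": 0, "dy": 0, "dz": 0.001, "spin": 0},
    {"gripper": 0, "dx": 0, "dy": 0, "dz": 0.001, "spin": 0},
    {"gripper": 0, "dx": 0, "dy": 0, "dz": 0.001, "spin": 0},
    {"gripper": 0, "dx": 0, "dy": 0, "dz": 0.001, "spin": 0},
    {"gripper": 0, "dx": 0, "dy": 0, "dz": 0.001, "spin": 0},
    {"gripper": 0, "dx": 0, "dy": 0, "dz": 0.001, "spin": 0},
    {"gripper": 0, "dx": 0, "dy": 0, "dz": 0.001, "spin": 0}
  ]
}}

```text
time: 8.5
ee_pos: [0.5638, 0.0675, 0.055]
eef_rot: [0.667, 0.745, 0.0, 0.0]
ft_force: [1.7, 0.2, 3.0]
width: 0.0008
```

```bash
python3 look.py pics/d6.png 335 220
```

```text
[0.5636575  0.06745044 0.0548879 ] [0.39154272 0.53049986 2.19922547] 8.55
```

View pics/d6.png

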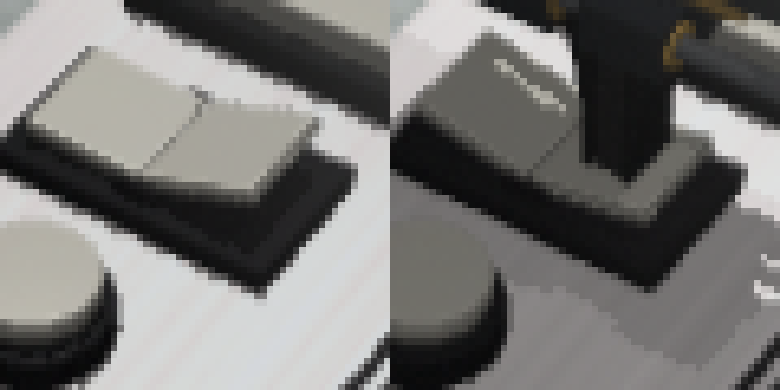

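I have contact at 3 N and the rocker is about half tipped. I'll carry on to the stop.

Call:
{"api": "arm_command", "payload": {
  "increments": [
    {"gripper": 0, "dx": 0, "dy": 0, "dz": 0.001, "spin": 0},
    {"gripper": 0, "dx": 0, "dy": 0, "dz": 0.001, "spin": 0},
    {"gripper": 0, "dx": 0, "dy": 0, "dz": 0.001, "spin": 0},
    {"gripper": 0, "dx": 0, "dy": 0, "dz": 0.001, "spin": 0},
    {"gripper": 0, "dx": 0, "dy": 0, "dz": 0.001, "spin": 0},
    {"gripper": 0, "dx": 0, "dy": 0, "dz": 0, "spin": 0},
    {"gripper": 0, "dx": 0, "dy": 0, "dz": 0, "spin": 0},
    {"gripper": 0, "dx": 0, "dy": 0, "dz": 0, "spin": 0}
  ]
}}

```text
time: 9.55
ee_pos: [0.5636, 0.0675, 0.05]
eef_rot: [0.667, 0.745, -0.0, -0.0]
ft_force: [1.7, 0.7, 3.3]
width: 0.0005
```

```bash
python3 look.py pics/d7.png 335 220
```

```text
[0.56363888 0.06742657 0.05004196] [2.36587806 0.38025496 3.13682348] 9.6
```

View pics/d7.png

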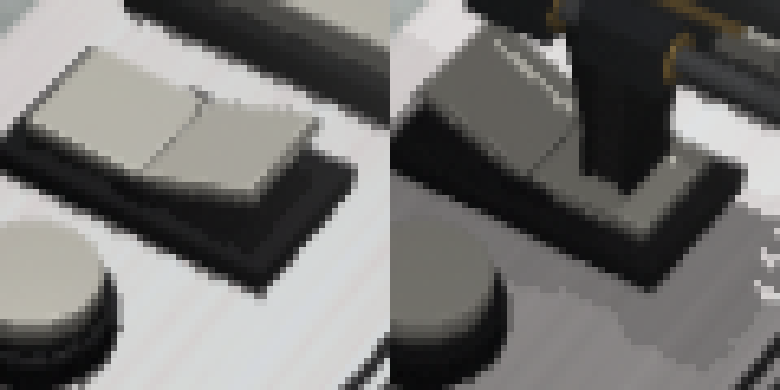

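Call:
{"api": "arm_command", "payload": {
  "increments": [
    {"gripper": 0, "dx": 0, "dy": 0, "dz": 0.001, "spin": 0},
    {"gripper": 0, "dx": 0, "dy": 0, "dz": 0.001, "spin": 0},
    {"gripper": 0, "dx": 0, "dy": 0, "dz": 0.001, "spin": 0},
    {"gripper": 0, "dx": 0, "dy": 0, "dz": 0, "spin": 0},
    {"gripper": 0, "dx": 0, "dy": 0, "dz": 0, "spin": 0},
    {"gripper": 0, "dx": 0, "dy": 0, "dz": 0, "spin": 0},
    {"gripper": 0, "dx": 0, "dy": 0, "dz": 0, "spin": 0},
    {"gripper": 0, "dx": 0, "dy": 0, "dz": 0, "spin": 0}
  ]
}}

```text
time: 10.6
ee_pos: [0.5638, 0.0675, 0.0497]
eef_rot: [0.667, 0.745, 0.001, -0.001]
ft_force: [-11.6, -1.1, 32.4]
width: 0.0005
```

```bash
python3 look.py pics/d8.png 335 220
```

```text
[0.56372532 0.06750532 0.0496368 ] [-11.58091218  -0.42541669  32.68905583] 10.65
```

View pics/d8.png

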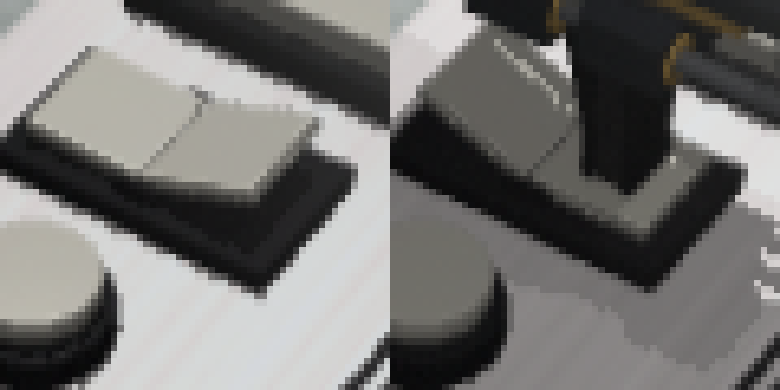

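The stop is reached: z is 0.0497 and the force jumped to 32 N. The real tip is therefore about 38 mm above the reported z, so the key's top should be at a reported z of about 0.058 and fully down at 0.051. I'll lift and move to the key.

Call:
{"api": "arm_command", "payload": {
  "increments": [
    {"gripper": 0, "dx": 0, "dy": 0, "dz": -0.02, "spin": 0},
    {"gripper": 0, "dx": 0, "dy": 0, "dz": -0.03, "spin": 0},
    {"gripper": 0, "dx": 0.038, "dy": -0.006, "dz": 0, "spin": 0},
    {"gripper": 0, "dx": 0.038, "dy": -0.006, "dz": 0, "spin": 0},
    {"gripper": 0, "dx": 0.038, "dy": -0.006, "dz": 0, "spin": 0},
    {"gripper": 0, "dx": 0.04, "dy": -0.007, "dz": 0, "spin": 0},
    {"gripper": 0, "dx": 0, "dy": 0, "dz": 0.02, "spin": 0},
    {"gripper": 0, "dx": 0, "dy": 0, "dz": 0, "spin": 0}
  ]
}}

```text
time: 11.65
ee_pos: [0.5199, 0.2171, 0.0752]
eef_rot: [0.667, 0.745, -0.002, -0.001]
ft_force: [-0.0, 0.3, 0.3]
width: 0.0004
```

```bash
python3 where.py;python3 look.py pics/d9.png 345 200; python3 look.py pics/d9b.png 367 172
```

```text
t 11.65 [0.5199 0.2171 0.0752] y ang 6.36 [-0.04  0.27  0.34] 0.00040386240732797474
key [0.5219 0.2175 0.096 ] tool delta [ 0.0002  0.002  -0.0208]
bar [0.5303 0.141  0.096 ] tool delta [-0.0768  0.0019 -0.0206]
rocker [0.5636 0.0672 0.096 ] tool delta [-0.1538  0.0268 -0.0206]
dump [ 0.5472 -0.0121  0.096 ] tool delta [-0.2308  0.0017 -0.0203]
[0.52080954 0.21679627 0.07627142] [-0.26023115 -0.48936666  0.25333706] 11.7
[0.52158163 0.21678718 0.07699976] [-0.43819737 -0.88652207  0.14733237] 11.75
```

View pics/d9.png

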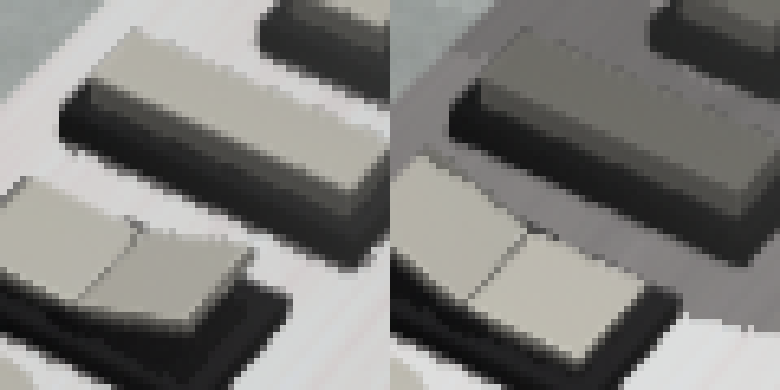

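View pics/d9b.png

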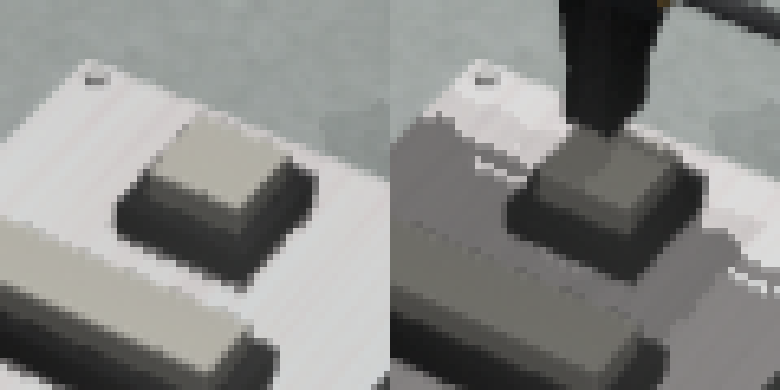

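The rocker is fully tipped and stays tipped. The finger is hovering over the key cap. I'll press to a reported z of about 0.0505.

Call:
{"api": "arm_command", "payload": {
  "increments": [
    {"gripper": 0, "dx": 0, "dy": 0, "dz": 0.008, "spin": 0},
    {"gripper": 0, "dx": 0, "dy": 0, "dz": 0.007, "spin": 0},
    {"gripper": 0, "dx": 0, "dy": 0, "dz": 0.003, "spin": 0},
    {"gripper": 0, "dx": 0, "dy": 0, "dz": 0.003, "spin": 0},
    {"gripper": 0, "dx": 0, "dy": 0, "dz": 0.003, "spin": 0},
    {"gripper": 0, "dx": 0, "dy": 0, "dz": 0.002, "spin": 0},
    {"gripper": 0, "dx": 0, "dy": 0, "dz": 0, "spin": 0},
    {"gripper": 0, "dx": 0, "dy": 0, "dz": 0, "spin": 0}
  ]
}}

```text
time: 12.75
ee_pos: [0.522, 0.2179, 0.051]
eef_rot: [0.667, 0.745, 0.0, 0.0]
ft_force: [-0.4, -0.2, -0.3]
width: 0.0003
```

```bash
python3 look.py pics/d10.png 367 172
```

```text
[0.52198085 0.21793101 0.050998  ] [ 0.90355534 -0.12291233  0.39652827] 12.8
```

View pics/d10.png

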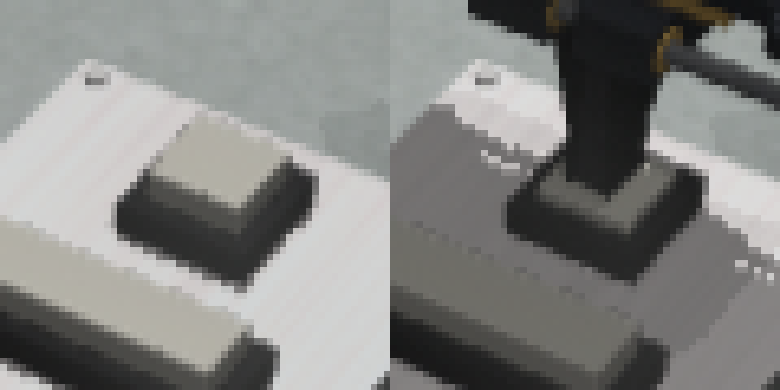

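The key has visibly gone down. I'll press on to feel the end stop.

Call:
{"api": "arm_command", "payload": {
  "increments": [
    {"gripper": 0, "dx": 0, "dy": 0, "dz": 0.001, "spin": 0},
    {"gripper": 0, "dx": 0, "dy": 0, "dz": 0.001, "spin": 0},
    {"gripper": 0, "dx": 0, "dy": 0, "dz": 0, "spin": 0},
    {"gripper": 0, "dx": 0, "dy": 0, "dz": 0, "spin": 0},
    {"gripper": 0, "dx": 0, "dy": 0, "dz": 0, "spin": 0},
    {"gripper": 0, "dx": 0, "dy": 0, "dz": 0, "spin": 0},
    {"gripper": 0, "dx": 0, "dy": 0, "dz": 0, "spin": 0},
    {"gripper": 0, "dx": 0, "dy": 0, "dz": 0, "spin": 0}
  ]
}}

```text
time: 13.8
ee_pos: [0.5221, 0.218, 0.0507]
eef_rot: [0.667, 0.745, 0.001, -0.0]
ft_force: [-7.7, -2.4, 17.8]
width: 0.0007
```

That's the end stop at z of about 0.0508, with 18 N. I'll lift and move over the bar.

Call:
{"api": "arm_command", "payload": {
  "increments": [
    {"gripper": 0, "dx": 0, "dy": 0, "dz": -0.01, "spin": 0},
    {"gripper": 0, "dx": 0, "dy": 0, "dz": -0.02, "spin": 0},
    {"gripper": 0, "dx": -0.025, "dy": 0, "dz": 0, "spin": 0},
    {"gripper": 0, "dx": -0.026, "dy": 0, "dz": 0, "spin": 0},
    {"gripper": 0, "dx": -0.026, "dy": 0, "dz": 0, "spin": 0},
    {"gripper": 0, "dx": 0, "dy": 0, "dz": 0, "spin": 0},
    {"gripper": 0, "dx": 0, "dy": 0, "dz": 0, "spin": 0},
    {"gripper": 0, "dx": 0, "dy": 0, "dz": 0, "spin": 0}
  ]
}}

```text
time: 14.8
ee_pos: [0.5301, 0.1423, 0.079]
eef_rot: [0.666, 0.746, 0.0, -0.0]
ft_force: [-0.7, -0.3, -0.2]
width: 0.0001
```

```bash
python3 where.py;python3 look.py pics/d11.png 355 185
```

```text
t 14.8 [0.5301 0.1423 0.079 ] y ang 6.41 [-0.74 -0.32 -0.2 ] 0.00014001305266008157
key [0.5219 0.2175 0.096 ] tool delta [ 0.0756  0.0002 -0.017 ]
bar [0.5303 0.141  0.096 ] tool delta [-0.0014  0.     -0.017 ]
rocker [0.5636 0.0672 0.096 ] tool delta [-0.0784  0.0249 -0.017 ]
dump [ 0.5472 -0.0121  0.096 ] tool delta [-0.1554 -0.0003 -0.0171]
[0.53012477 0.14224185 0.07900081] [0.27764324 0.11305869 0.88684691] 14.85
```

View pics/d11.png

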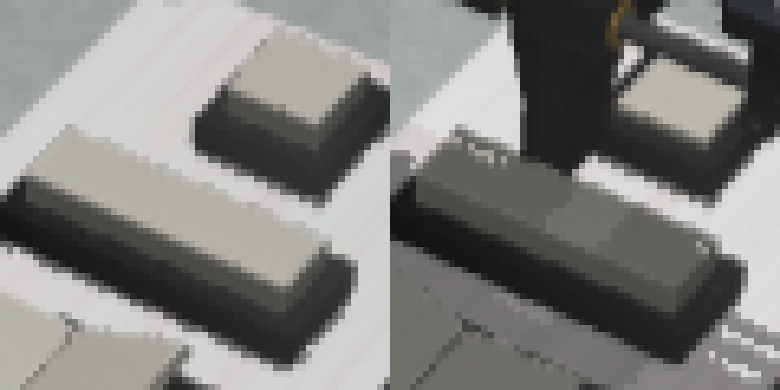

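The key stays down. Now I'll press the bar and hold it.

Call:
{"api": "arm_command", "payload": {
  "increments": [
    {"gripper": 0, "dx": -0.001, "dy": 0, "dz": 0.01, "spin": 0},
    {"gripper": 0, "dx": 0, "dy": 0, "dz": 0.007, "spin": 0},
    {"gripper": 0, "dx": 0, "dy": 0, "dz": 0.003, "spin": 0},
    {"gripper": 0, "dx": 0, "dy": 0, "dz": 0.003, "spin": 0},
    {"gripper": 0, "dx": 0, "dy": 0, "dz": 0.003, "spin": 0},
    {"gripper": 0, "dx": 0, "dy": 0, "dz": 0.003, "spin": 0},
    {"gripper": 0, "dx": 0, "dy": 0, "dz": 0, "spin": 0},
    {"gripper": 0, "dx": 0, "dy": 0, "dz": 0, "spin": 0}
  ]
}}

```text
time: 15.85
ee_pos: [0.5303, 0.1403, 0.0509]
eef_rot: [0.667, 0.745, 0.0, -0.0]
ft_force: [-7.1, -1.9, 13.2]
width: 0.0004
```

Call:
{"api": "arm_command", "payload": {
  "increments": [
    {"gripper": 0, "dx": 0, "dy": 0, "dz": 0, "spin": 0},
    {"gripper": 0, "dx": 0, "dy": 0, "dz": 0, "spin": 0},
    {"gripper": 0, "dx": 0, "dy": 0, "dz": 0, "spin": 0},
    {"gripper": 0, "dx": 0, "dy": 0, "dz": 0, "spin": 0},
    {"gripper": 0, "dx": 0, "dy": 0, "dz": 0, "spin": 0},
    {"gripper": 0, "dx": 0, "dy": 0, "dz": 0, "spin": 0},
    {"gripper": 0, "dx": 0, "dy": 0, "dz": 0, "spin": 0},
    {"gripper": 0, "dx": 0, "dy": 0, "dz": 0, "spin": 0}
  ]
}}

```text
time: 16.85
ee_pos: [0.5304, 0.1402, 0.0509]
eef_rot: [0.667, 0.745, 0.0, -0.0]
ft_force: [-6.5, -0.8, 12.6]
width: 0.0006
```

```bash
python3 look.py pics/d12.png 355 185
```

```text
[0.53032985 0.14021663 0.05084238] [-6.99569632 -1.6604603  13.17474621] 16.9
```

View pics/d12.png

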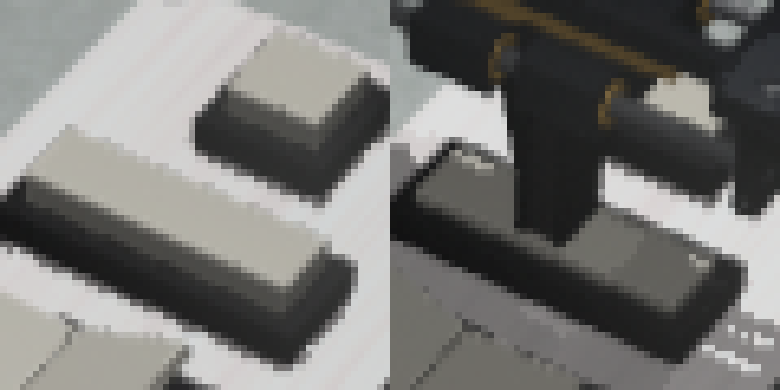

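The bar is fully down at its stop with 13 N, well above the spring's 5 N. I'll hold for one more second, then lift.

Call:
{"api": "arm_command", "payload": {
  "increments": [
    {"gripper": 0, "dx": 0, "dy": 0, "dz": 0, "spin": 0},
    {"gripper": 0, "dx": 0, "dy": 0, "dz": 0, "spin": 0},
    {"gripper": 0, "dx": 0, "dy": 0, "dz": 0, "spin": 0},
    {"gripper": 0, "dx": 0, "dy": 0, "dz": 0, "spin": 0},
    {"gripper": 0, "dx": 0, "dy": 0, "dz": 0, "spin": 0},
    {"gripper": 0, "dx": 0, "dy": 0, "dz": 0, "spin": 0},
    {"gripper": 0, "dx": 0, "dy": 0, "dz": 0, "spin": 0},
    {"gripper": 0, "dx": 0, "dy": 0, "dz": 0, "spin": 0}
  ]
}}

```text
time: 17.9
ee_pos: [0.5304, 0.1402, 0.0509]
eef_rot: [0.667, 0.745, 0.0, -0.0]
ft_force: [-6.1, -1.9, 12.7]
width: 0.0008
```

Call:
{"api": "arm_command", "payload": {
  "increments": [
    {"gripper": 0, "dx": 0, "dy": 0, "dz": -0.02, "spin": 0},
    {"gripper": 0, "dx": 0, "dy": 0, "dz": -0.04, "spin": 0},
    {"gripper": 0, "dx": 0, "dy": 0, "dz": -0.05, "spin": 0},
    {"gripper": 0, "dx": 0, "dy": 0, "dz": -0.05, "spin": 0},
    {"gripper": 0, "dx": 0, "dy": 0, "dz": -0.03, "spin": 0},
    {"gripper": 0, "dx": 0, "dy": 0, "dz": 0, "spin": 0},
    {"gripper": 0, "dx": 0, "dy": 0, "dz": 0, "spin": 0},
    {"gripper": 0, "dx": 0, "dy": 0, "dz": 0, "spin": 0}
  ]
}}

```text
time: 18.9
ee_pos: [0.5299, 0.1401, 0.2388]
eef_rot: [0.667, 0.745, -0.001, -0.0]
ft_force: [-0.9, 0.5, 0.6]
width: 0.0002
```

Run:
```python
from h import *
cv2.imwrite("pics/f.png",cv2.resize(cams.camera("scene")[130:330,230:470,::-1],None,fx=3,fy=3)); s=read_state();print(s["time"],s["ee_pos"],s["ft_force"])
```

```text
18.95 [0.52996693 0.14009197 0.23898554] [ 0.40865241 -0.0947457  -0.27179278]
```

View pics/f.png

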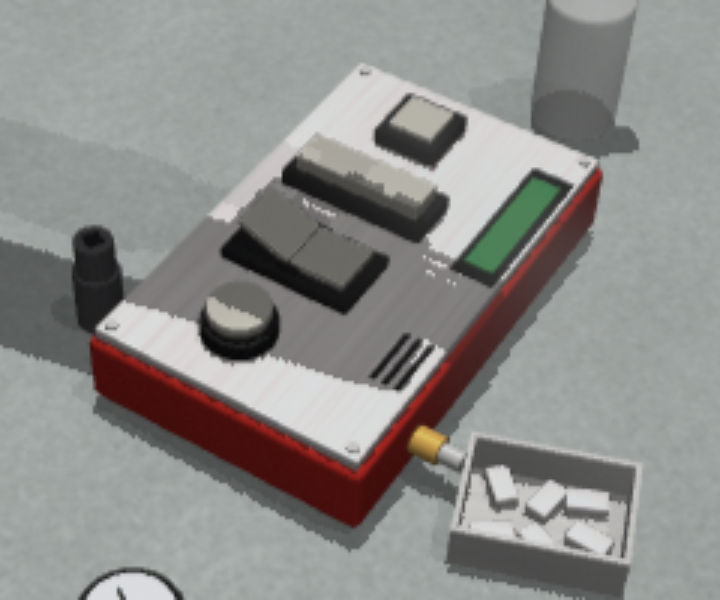

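The picture shows the rocker tipped at (305,245), the key low at (420,120), the bar back up at (365,175) and the mushroom up at (240,310). The bystanders haven't moved and the tool is clear, so I'll hand the job in.

```bash
python3 -c "
from bench import job
print(job.close_job())"
```

```text
the job is handed in; nothing more can be done
None
```

I tipped the power rocker over, pressed the square key down, then held the long bar down for just over 2 s and released it. The job was handed in at about 19 s; no verdict is reported.

- **Final check:** the last picture shows the rocker tipped, the key down, and the bar and mushroom button up. The bottle, socket and tray look unmoved by eye. The gauge is mostly outside that picture, but the arm never went near it. The wrist force was about 0 with the tool lifted clear.
- **Forces at the end stops:** the rocker took 32 N vertically (about 35 N in all), the closest to the 40 N limit. The key took 18 N and the bar 13 N.
- **Disagreement:** the reported TCP height read about 38 mm below where the fingertips really were. My first rocker press therefore stopped short in the air. I found the true height from the scene camera and by feeling for contact, then used it for the key and bar.
- **Refused call:** the first move call was rejected because rows left out some fields, so nothing moved.

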